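# Tip the drained loaf pan onto its base and push it back against the riser

### The arm

A 7-joint arm with a two-finger parallel gripper is mounted at the origin on the work surface. World frame = base frame: x ahead of the robot, y to its left, z up, the work surface at z = 0. Lengths are in m, angles in rad, forces in N, time in s.
With the tool pointing down it reaches from about 0.4 to 0.875 m from the base axis. Payload 19.3 kg.
Tool frame: the origin (TCP) lies midway between the tips of the shut fingers; the grasp point (between the pads) lies 19 mm behind it (tcp_to_grasp is the z of the grasp point in the tool frame, in m); z points along the fingers, y is the line along which they close (so a half turn about z gives the same grasp; the last joint's range is limited). The gripper opens to 85 mm and grips with 20 to 120 N. Pads are 22 mm wide; open, the fingers measure 114 mm over their backs; the gripper's body (76 mm by 85 mm) begins 54 mm behind the grasp point. The pads swing forward as they close: fully open they stand 13 mm farther back than shut.
Start: joints at [-0.07, 0.521, -0.036, 1.599, 0.021, 1.021, -0.113], TCP at [0.625, -0, 0.231] pointing down, gripper open.
Joint ranges: [-2.91, 2.91], [-0.3, 2.13], [-1.5, 1.42], [0.17, 2.43], [-1.26, 4.41], [0.16, 1.93], [-2.52, 2.52]. Speed limits (rad/s): [1.89, 1.89, 2.39, 2.39, 3.01, 3.01, 3.01].

### API

Orientations are given as [roll, pitch, yaw] about the fixed x, y, z axes, in that order (R = Rz(yaw) Ry(pitch) Rx(roll)).
In Python, from workcell import * gives the robot as it stands.
- The arm moves only by the tool send_rows, never from a script. Its argument "increments" is a list of rows, each a list of 3 entries, a list of its own where there are three numbers: the shift along the tool's x, y, z in mm, then the turn, a rotation vector about the tool's x, y, z in degrees, then the gripper's target within -1 to 1 (fully open at 1, half-way at 0, shut at -1). In form: [[[x, y, z], [wx, wy, wz], grip], ...]. A call has 1 to 10 rows; each row is the pose to reach, as a shift and turn from the pose commanded when the call began, along the tool's axes at that moment; what a row does not reach only later rows make up. A row lasts 1/10 s, in which the tool goes at most 50 mm and 8.59 degrees, less where a joint would pass 70% of its speed; a pose out of reach is approached as far as the arm can. A call with a gripper value outside its range is refused whole. The fingers move at their own pace and stop on an object; "newtons" is the grip in N (left out, the last holds). Time passes only in rows, so rows that repeat a pose let the fingers close. It gives the time, the measured TCP pose, the force, the opening and the grip force at its end, in the units of the state.
- observe(): the state, without advancing time (a new reading comes with each control period).
- grab_frame(name): name is "scene" or "side" or "wrist"; returns the picture (480x640x3 uint8, blue, green, red); there is no depth.
- camera_params(name): a dict with "fovy" (degrees; the focal length in pixels is half the picture's height over the tangent of half this angle, whatever the lens; pixels are square), "cx", "cy" (the principal point, pixels), "distortion" ([k1, k2, p1, p2, k3] as OpenCV has them; the pictures are not rectified), "extrinsics" (4x4, takes a point from world to camera coordinates). Camera axes: x right, y down, z forward; pixel columns grow to the right and rows downward; lengths in m; the calibration is good to about 2 mm. A picture is of the moment at which its call begins: read the wrist's pose just before it. camera_params takes no time and is no camera call; for the wrist camera it gives the pose at the moment of the call.
- job_done(): hands the job in; it is judged then, once.
The state is a dict: "clock": time; "qpos": joint angles; "qd": joint speeds; "joint_efforts": joint torques, N m; "position": TCP position; "tool_rot": TCP orientation; "force": force on the tool from outside, world axes, zero at the start; "moment": the same for the moment, N m; "grip_width": finger opening in m; "finger_force": force on a finger pad.
Only numpy, scipy, OpenCV 4.12 (cv2) and the standard library are available. Lean on these libraries where they do the work, as an engineer would, in place of code of your own. Each camera call takes 0.05 s, during which the arm holds its last target. There are 200 camera calls.

### The job

The aluminium loaf pan has been left standing on its long side to drain. By pushing with the fingertips only, tip it over onto its base so that it lies mouth up, then push it gently back along the ledge until its long rim lies snug along the front of the low laminate riser. Do not grip or lift the pan, and leave the bowl, the pitcher and the spatula carousel where they are.

Things in the scene. Friction and masses are not known exactly. Their poses are not given: they have to be found in the camera images.
- pan: Plain aluminium loaf pan, 0.25 to 0.4 kg: base 216 x 100 mm, mouth 236 x 120 mm over its rolled rim bar (6 mm thick), 70 mm deep, walls 2.5 mm. Origin: middle of the base's underside; x across, y along its length, z from base to mouth. At the start it rests on its -x long side with the mouth towards the robot (pan z within 0.35 rad of world -x, raised 8.5 degrees). Upright it slides with 1 to 3 N.
- pan_heel (a point): Middle of the lower long base edge (pan x -50 mm, z 0), on which the pan rocks over. It stays on the ledge. Pushed at the top rim away from the robot, the pan passes its balance after about 20 degrees (top rim moved some 45 mm), then falls onto its base by itself, pan x then pointing away from the robot and the near rim just 70 mm high.
- pan_rim_left (a point): End, at pan y +115 mm, of the long rim bar that is on top at the start (119 mm above the ledge) and lies farthest from the robot after tipping. The point is on the bar's outer side (pan x +60, z +67 mm: on top at the start, towards the riser at the end).
- pan_rim_right (a point): The other end of the same rim bar, at pan y -115 mm (pan x +60, z +67 mm).
- riser: Low white laminate riser with grey top, fixed along the far side of the ledge, 900 mm long, 200 mm deep, 95 mm high, spice jars on it. Origin at the foot of the middle of its plain upright front face; x points into the riser, away from the robot and square to the face, y along the face, z up.
- bowl: Turquoise ceramic bowl, 164 mm across the rim, 70 mm high, loose, 0.42 kg. Origin at the middle of its underside.
- pitcher: Clear plastic pitcher, empty, 190 mm high, 112 mm across the mouth, 0.28 kg, loose; handle towards its -y, reaching 100 mm from the axis. Origin at the middle of its underside.
- carousel: Steel utensil carousel, fixed: foot 170 mm across, pole and spinning crown 373 mm high, from which silicone spatulas of three sizes hang within 110 mm of the axis. Origin at the middle of the underside of the foot.
- carousel_hook (a point): One of the six hooks of the carousel's crown, 66 mm from the axis, 331 mm high; the crown spins freely.

How it is judged:
On the way:
1. the pan lies on its base, mouth up (angle between pan's own z axis and vertical below 0.06 rad and height (world z) of pan below 0.006 m), for 0.2 s.
At the end, for the whole second after the job is handed in: The pan rests flat on its base on the ledge, mouth up (within 0.05 rad), and both ends of its far long rim are within 8 mm of the front face of the riser; it is at rest; the bowl and the pitcher are within 20 mm of where they stood and the carousel has not been turned (hook within 30 mm) (angle between pan's own z axis and vertical below 0.05 rad and height (world z) of pan below 0.006 m and x of each of pan_rim_left, pan_rim_right in the frame of riser above -0.008 m and linear speed of pan below 0.01 m/s and distance of each of bowl, pitcher from where it was at the start of the episode below 0.02 m and distance of carousel_hook from where it was at the start of the episode below 0.03 m); the robot touches nothing.
It fails at once if the pan is lifted off the edge on which it rocks over, or tipped the wrong way (lower base edge more than 20 mm above the ledge) (height (world z) of pan_heel above 0.02 m).
It fails at once if the pan is gripped or struck (more than 15 N from the fingers while it is clear of the riser) (contact force between the fingers and pan above 15 N and contact force between pan and riser below 0.3 N).
It fails at once if the pan is rammed into the riser (more than 40 N from the fingers) (contact force between the fingers and pan above 40 N).
It fails at once if the bowl or the pitcher is pushed out of place (distance of any of bowl, pitcher from where it was at the start of the episode above 0.02 m).
It fails at once if the carousel is turned (distance of carousel_hook from where it was at the start of the episode above 0.03 m).
It also fails if it takes over 48 s, if anything falls off the work surface, if the arm or the gripper's body presses on something with over 40 N, if the wrist force passes 120 N, or if a joint passes its speed limit or range.

## Working session

There is one attempt and no reset: what is moved stays moved. The work goes in short steps, Python scripts to look and compute and a tool call to move; the robot and the scene stay as the last step left them, time stands still between calls to the robot, and variables do not carry over. Pictures are saved under pics/ and viewed, at most 10 in all, crops included, and the job is handed in when it is done.

Besides the shell and the picture viewer there is one more tool, called after "Emit:" in YAML: its name, and indented under it one key for each argument. send_rows: Moves the arm, as the interface text tells. Its arguments: {"type":"object","properties":{"increments":{"type":"array"},"newtons":{"type":"number"}},"required":["increments"]}

```bash
mkdir -p pics; python3 - <<'E'
from workcell import *
import cv2
s=observe();print({k:s[k] for k in('clock','position','tool_rot','force','grip_width')})
for n in('scene','side'):
    cv2.imwrite(f'pics/{n}0.png',grab_frame(n));p=camera_params(n);print(n,p)
E
```

```text
{'clock': 0.0, 'position': array([ 6.24662407e-01, -4.32077060e-06,  2.30725324e-01]), 'tool_rot': array([-3.14047165e+00,  3.97412213e-05,  1.57082240e+00]), 'force': array([-0.62746943,  0.22702563,  0.51157329]), 'grip_width': 0.08531125004220255}
scene {'fovy': 46.39260823704953, 'cx': 309.85250089484475, 'cy': 244.28841000206455, 'distortion': array([-0.05348974,  0.        ,  0.        ,  0.        ,  0.        ]), 'extrinsics': array([[-5.50776192e-01,  8.34652692e-01,  6.86099925e-04,
         3.43627249e-01],
       [ 7.20349101e-01,  4.75763667e-01, -5.04723792e-01,
        -3.15183516e-01],
       [-4.21595493e-01, -2.77495616e-01, -8.63280617e-01,
         1.71062416e+00],
       [ 0.00000000e+00,  0.00000000e+00,  0.00000000e+00,
         1.00000000e+00]])}
side {'fovy': 51.93819314434633, 'cx': 320.3505676079367, 'cy': 243.3671610929702, 'distortion': array([-0.12603187,  0.        ,  0.        ,  0.        ,  0.        ]), 'extrinsics': array([[-0.90791483, -0.41901896,  0.01066668,  0.52265322],
       [-0.31398469,  0.66303132, -0.67956095,  0.34741427],
       [ 0.27767658, -0.62033264, -0.7335415 ,  1.27537886],
       [ 0.        ,  0.        ,  0.        ,  1.        ]])}
```

View pics/scene0.png

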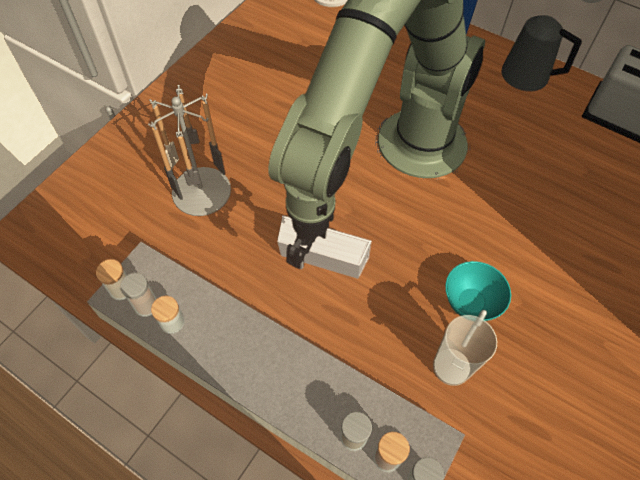

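View pics/side0.png

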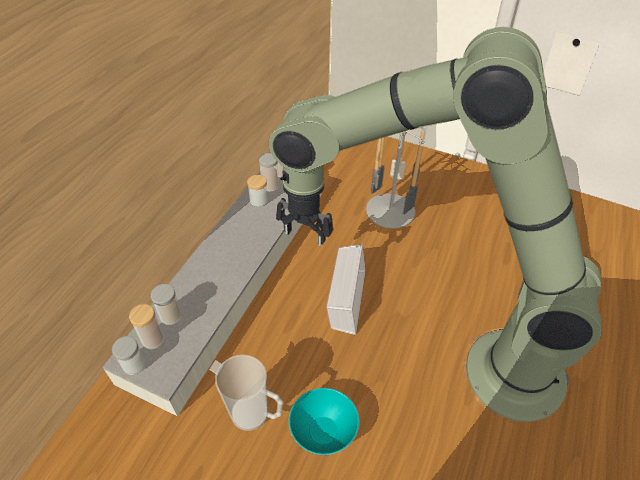

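The scene shows the pan at about (325,250), with the riser's front top edge from (143,242) to (462,435), the carousel at the left and the bowl and pitcher at the right. The side view shows the pan at (347,288). I'll enlarge both.

```bash
cat > h.py <<'E'
import numpy as np,cv2
from workcell import *
def K(p):
    f=240/np.tan(np.radians(p['fovy'])/2);return np.array([[f,0,p['cx']],[0,f,p['cy']],[0,0,1.]])
def w(n,uv,z,p=None):
    p=p or camera_params(n);E=p['extrinsics']
    a=cv2.undistortPoints(np.array([[uv]],float),K(p),p['distortion'])[0,0]
    d=E[:3,:3].T@np.array([a[0],a[1],1]);c=-E[:3,:3].T@E[:3,3]
    return c+d*(z-c[2])/d[2]
def proj(n,P,p=None):
    p=p or camera_params(n);E=p['extrinsics']
    return cv2.projectPoints(np.array(P,float).reshape(-1,3),cv2.Rodrigues(E[:3,:3])[0],E[:3,3],K(p),p['distortion'])[0][:,0]
E
python3 - <<'E'
from h import *
a=cv2.imread('pics/scene0.png')[205:285,265:385];b=cv2.imread('pics/side0.png')[235:345,310:390]
a=cv2.resize(a,None,fx=4,fy=4,interpolation=2);b=cv2.resize(b,None,fx=4,fy=4,interpolation=2)
o=np.zeros((440,800,3),np.uint8);o[:320,:480]=a;o[:,480:]=b
cv2.imwrite('pics/crop0.png',o)
for uv in[(143,242),(462,435)]:print('riser',w('scene',uv,.095))
for uv in [(301,216),(176,411)]:print('riser side',w('side',uv,.095))
print('bowl',w('scene',(478,291),.07),w('side',(324,421),.07));print('pitcher',w('scene',(471,343),.19),w('side',(241,383),.19));print('car',w('scene',(201,191),0))
E
```

```text
riser [ 0.76898854 -0.41330247  0.095     ]
riser [0.75437848 0.473813   0.095     ]
riser side [ 0.73838269 -0.20588784  0.095     ]
riser side [0.7144959  0.49133966 0.095     ]
bowl [0.41081132 0.35754291 0.07      ] [0.40312471 0.35557715 0.07      ]
pitcher [0.60099082 0.39526496 0.19      ] [0.58159235 0.40073353 0.19      ]
car [ 0.51860434 -0.44672127  0.        ]
```

View pics/crop0.png

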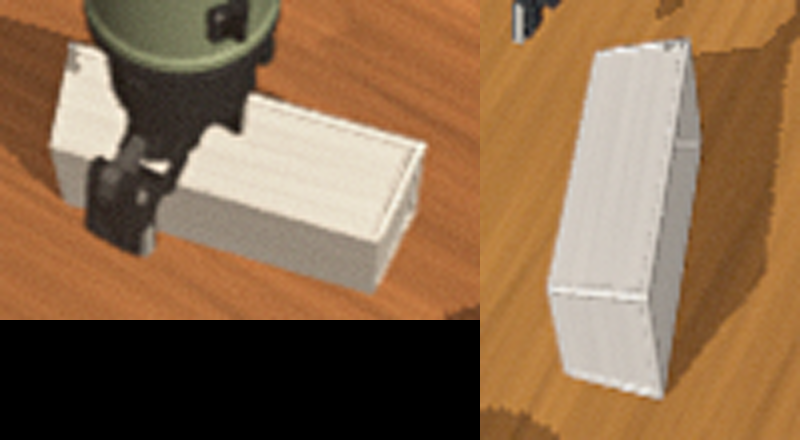

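The crop shows the pan's corners. In scene pixels, the top rim runs (282,216) to (371,241) and the upper base edge (278,242) to (359,265). In the side view the rim runs (362,245) to (351,309) and the base edge (339,248) to (327,307). I'll fit the pose from these.

```bash
cat >> h.py <<'E'
from scipy.optimize import least_squares
from scipy.spatial.transform import Rotation as Ro
def corners():
    return dict(rl=(60,118,67),rr=(60,-118,67),bl=(50,108,0),br=(50,-108,0),hl=(-50,108,0),hr=(-50,-108,0),ll=(-60,118,67),lr=(-60,-118,67))
def place(v,L,tilt=True):
    # v: heel x,y,yaw(deviation of pan z from world -x); axes: pan x up, z to -x
    x,y,a=v
    P=np.array(L,float)/1e3+[.05,0,0]
    t=np.radians(90-8.5) if tilt else 0
    # pan upright: x->world x ; tilt about heel(y axis) by -t : z -> -x
    R=Ro.from_euler('z',a)*Ro.from_euler('y',-t)
    return R.apply(P)+[x,y,0]
E
python3 - <<'E'
from h import *
C=corners()
sc=dict(rl=(371.2,241.2),rr=(282.5,216),bl=(359,265.5),br=(278,241.7),hl=(359.5,277.5))
si=dict(rr=(362.5,245),rl=(351.2,309),br=(338.8,248),bl=(327.5,307.5),hl=(331.7,328.2),ll=(355.5,334))
def res(v):
    r=[]
    for n,d in(('scene',sc),('side',si)):
        r.append((proj(n,place(v,[C[k] for k in d]))-np.array(list(d.values()))).ravel())
    return np.concatenate(r)
s=least_squares(res,[.65,0,0],loss='soft_l1');print(s.x,np.degrees(s.x[2]),res(s.x).round(1))
for k in C:print(k,place(s.x,[C[k]])[0].round(3), place(s.x,[C[k]],0)[0].round(3))
a=cv2.imread('pics/side0.png')[190:430,100:320];cv2.imwrite('pics/cr2.png',cv2.resize(a,None,fx=2.5,fy=2.5,interpolation=2))
print(proj('side',[[.769,-.413,.095],[.754,.474,.095],[.754,.474,0]]))
E
```

```text
[ 0.53550104 -0.02792541  0.2638523 ] 15.1176229407217 [ 0.1 -1.6 -0.3 -1.3  0.8 -1.5 -0.4 -1.3 -1.1 -0.4 -1.3 -1.1 -0.3  0.8
 -0.4  0.  -0.9  0.1 -0.6  0.8 -0.7  1.5]
rl [0.456 0.073 0.119] [0.611 0.115 0.067]
rr [ 0.518 -0.155  0.119] [ 0.672 -0.113  0.067]
bl [0.522 0.08  0.099] [0.604 0.102 0.   ]
br [ 0.578 -0.128  0.099] [ 0.66  -0.106  0.   ]
hl [0.507 0.076 0.   ] [0.507 0.076 0.   ]
hr [ 0.564 -0.132 -0.   ] [ 0.564 -0.132  0.   ]
ll [0.439 0.068 0.   ] [0.495 0.083 0.067]
lr [ 0.501 -0.16   0.   ] [ 0.557 -0.144  0.067]
[[319.92071541 175.17451915]
 [166.43144693 397.65967641]
 [175.27266759 414.36665114]]
```

View pics/cr2.png

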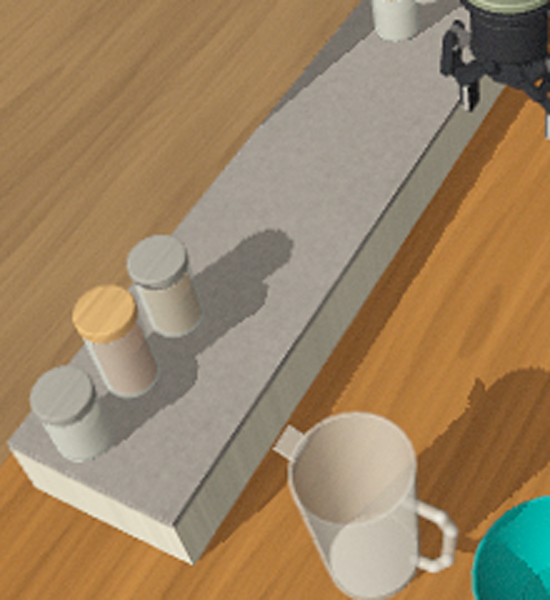

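Emit:
send_rows:
  increments:
    - [[-5,-20,0],[0,0,8],1]
    - [[-11,-40,0],[0,0,16],1]
    - [[-17,-60,0],[0,0,24],1]
    - [[-23,-80,0],[0,0,32],1]
    - [[-29,-100,0],[0,0,40],1]
    - [[-35,-120,0],[0,0,48],1]
    - [[-41,-140,0],[0,0,56],1]
    - [[-47,-160,0],[0,0,64],1]
    - [[-53,-181,0],[0,0,72],1]
    - [[-53,-181,0],[0,0,75],1]

```text
clock: 1.1
position: [0.4417, -0.0538, 0.2313]
tool_rot: [-3.141, 0.001, 0.255]
force: [0.2, -0.1, -0.1]
grip_width: 0.0855
finger_force: 0.0
```

Emit:
send_rows:
  increments:
    - [[0,0,30],[0,0,0],1]
    - [[0,0,60],[0,0,0],1]
    - [[0,0,90],[0,0,0],1]
    - [[0,0,120],[0,0,0],1]
    - [[0,0,140],[0,0,0],1]
    - [[0,0,140],[0,0,0],1]
    - [[0,0,140],[0,0,0],1]

```text
clock: 1.8
position: [0.4439, -0.0532, 0.0916]
tool_rot: [-3.142, 0.001, 0.261]
force: [-0.3, -0.1, 0.7]
grip_width: 0.0852
finger_force: 0.0
```

```bash
python3 - <<'E'
from h import *
s=observe();print(s['clock'],s['position'],s['tool_rot'],s['force'])
a=grab_frame('scene')[170:300,240:410];b=grab_frame('side')[190:350,290:410]
o=np.zeros((480,800,3),np.uint8);o[:338,:442]=cv2.resize(a,(442,338));o[:,442:]=cv2.resize(b,None,fx=3,fy=3)[:,:358]
cv2.imwrite('pics/c1.png',o)
print([w('side',uv,.095).round(3) for uv in[(171.2,399.2),(286,232)]])
E
```

```text
1.8 [ 0.4438967  -0.05319012  0.09160101] [-3.14152296e+00  7.08835929e-04  2.61435076e-01] [-0.27257362 -0.09897025  0.68963736]
[array([0.742, 0.472, 0.095]), array([ 0.749, -0.124,  0.095])]
```

View pics/c1.png

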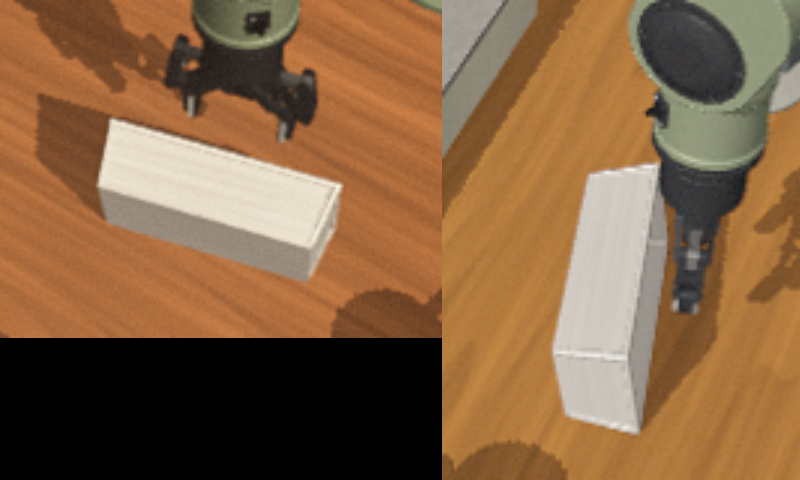

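The open fingers are lined up square in front of the mouth, at tip height just below the top rim. Approaching gently.

Emit:
send_rows:
  increments:
    - [[5,0,0],[0,0,0],1]
    - [[10,0,0],[0,0,0],1]
    - [[15,0,0],[0,0,0],1]
    - [[19,0,0],[0,0,0],1]
    - [[22,0,0],[0,0,0],1]
    - [[25,0,0],[0,0,0],1]
    - [[28,0,0],[0,0,0],1]
    - [[31,0,0],[0,0,0],1]
    - [[34,0,0],[0,0,0],1]
    - [[37,0,0],[0,0,0],1]

```text
clock: 2.9
position: [0.4799, -0.0434, 0.0913]
tool_rot: [-3.142, 0.0, 0.262]
force: [0.7, -0.4, 0.4]
grip_width: 0.0854
finger_force: 0.3
```

Emit:
send_rows:
  increments:
    - [[3,0,0],[0,0,0],1]
    - [[6,0,0],[0,0,0],1]
    - [[9,0,0],[0,0,0],1]
    - [[12,0,0],[0,0,0],1]
    - [[15,0,0],[0,0,0],1]
    - [[18,0,0],[0,0,0],1]
    - [[21,0,0],[0,0,0],1]
    - [[23,0,0],[0,0,0],1]
    - [[25,0,0],[0,0,0],1]
    - [[25,0,0],[0,0,0],1]

```text
clock: 3.9
position: [0.5041, -0.0369, 0.0913]
tool_rot: [3.142, -0.0, 0.262]
force: [-0.6, 0.0, -0.1]
grip_width: 0.0854
finger_force: 0.1
```

```bash
python3 - <<'E'
from h import *
s=observe();print(s['clock'],s['position'],s['force'])
a=grab_frame('scene')[170:300,240:410];b=grab_frame('side')[190:350,290:410]
o=np.zeros((480,800,3),np.uint8);o[:338,:442]=cv2.resize(a,(442,338));o[:,442:]=cv2.resize(b,None,fx=3,fy=3)[:,:358]
cv2.imwrite('pics/c2.png',o)
E
```

```text
3.9 [ 0.50409097 -0.03692028  0.09128116] [-0.57513493  0.01745622 -0.07285098]
```

View pics/c2.png

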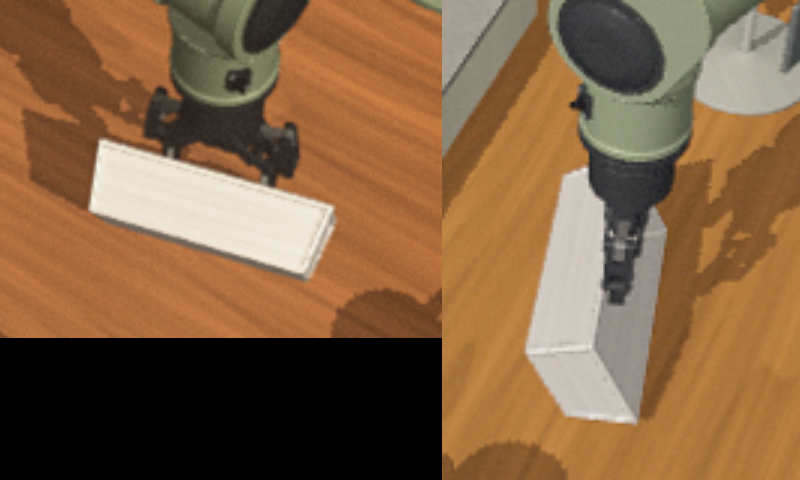

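The pan is rocking on its heel without sliding, about two thirds of the way to balance. I'll continue.

Emit:
send_rows:
  increments:
    - [[3,0,0],[0,0,0],1]
    - [[6,0,0],[0,0,0],1]
    - [[9,0,0],[0,0,0],1]
    - [[12,0,0],[0,0,0],1]
    - [[15,0,0],[0,0,0],1]
    - [[18,0,0],[0,0,0],1]
    - [[21,0,0],[0,0,0],1]
    - [[24,0,0],[0,0,0],1]
    - [[26,0,0],[0,0,0],1]
    - [[26,0,0],[0,0,0],1]

```text
clock: 5.0
position: [0.5292, -0.0302, 0.0913]
tool_rot: [3.142, -0.0, 0.262]
force: [-1.3, -0.0, -0.2]
grip_width: 0.0853
finger_force: 0.0
```

Emit:
send_rows:
  increments:
    - [[0,0,0],[0,0,0],1]
    - [[0,0,0],[0,0,0],1]
    - [[0,0,0],[0,0,0],1]
    - [[0,0,0],[0,0,0],1]

```text
clock: 5.4
position: [0.5289, -0.0303, 0.0913]
tool_rot: [-3.142, 0.0, 0.262]
force: [0.1, 0.6, 1.0]
grip_width: 0.0855
finger_force: 0.0
```

```bash
python3 - <<'E'
from h import *
s=observe();print(s['clock'],s['position'],s['force'])
a=grab_frame('scene')[180:340,240:440];b=grab_frame('side')[190:350,260:400]
o=np.zeros((480,800,3),np.uint8);o[:320,:400]=cv2.resize(a,(400,320));o[:,400:]=cv2.resize(b,None,fx=3,fy=3)[:,:400]
cv2.imwrite('pics/c3.png',o)
E
```

```text
5.4 [ 0.52893047 -0.03025523  0.09128888] [0.08294191 0.59916401 0.96005487]
```

View pics/c3.png

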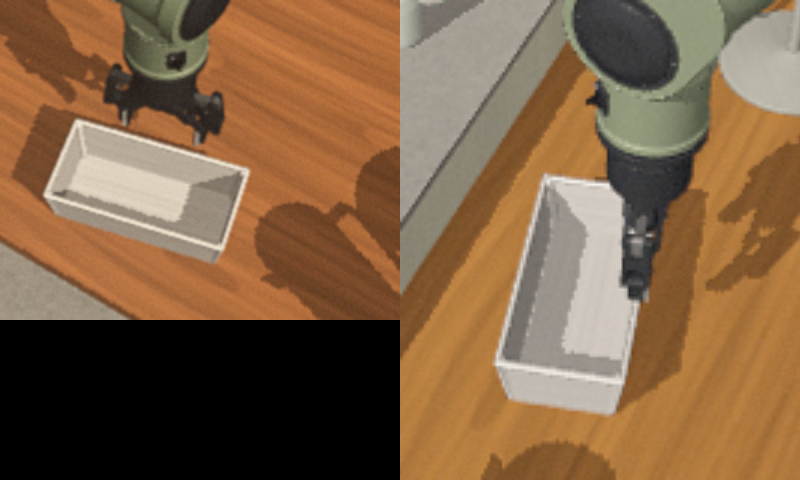

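The pan has fallen onto its base, mouth up. Rim corners in scene pixels are far (262,278)-(351,305) and near (279,241)-(363,265). In the side view they are far (308,249)-(293,312) and near-left (334,317).

```bash
python3 - <<'E'
from h import *
C=corners()
m=dict(rl=(60,118,70),rr=(60,-118,70),ll=(-60,118,70),lr=(-60,-118,70))
sc=dict(rr=(262.5,278.5),rl=(351,305),lr=(279,241),ll=(363.5,265))
si=dict(rr=(308.3,249.3),rl=(292.7,311.7),ll=(334.3,316.7))
def res(v):
    return np.concatenate([(proj(n,place(v,[m[k] for k in d],0))-np.array(list(d.values()))).ravel() for n,d in(('scene',sc),('side',si))])
s=least_squares(res,[.55,0,.26],loss='soft_l1');print(s.x,res(s.x).round(1))
for k in m:print(k,place(s.x,[m[k]],0)[0].round(3))
E
```

```text
[ 0.53870931 -0.02647087  0.26655731] [-1.4 -0.8  1.1 -0.2 -1.6 -2.5  1.7 -1.5 -2.5 -1.3 -3.   0.1 -0.5  1.6]
rl [0.614 0.116 0.07 ]
rr [ 0.676 -0.111  0.07 ]
ll [0.498 0.085 0.07 ]
lr [ 0.56  -0.143  0.07 ]
```

Emit:
send_rows:
  increments:
    - [[-20,0,0],[0,0,0],1]
    - [[-42,0,0],[0,0,0],1]
    - [[-42,0,0],[0,5,0],1]
    - [[-42,0,0],[0,10,0],1]
    - [[-42,0,0],[0,15,0],1]
    - [[-42,0,20],[0,15,0],1]
    - [[-42,0,40],[0,15,0],1]
    - [[-42,0,60],[0,15,0],1]
    - [[-42,0,76],[0,15,0],1]
    - [[-42,0,76],[0,15,0],1]

```text
clock: 6.5
position: [0.498, -0.0444, 0.0281]
tool_rot: [-3.133, -0.235, 0.269]
force: [1.6, 0.5, 2.5]
grip_width: 0.0852
finger_force: 0.0
```

```bash
python3 - <<'E'
from h import *
s=observe();p=s['position'];print(s['clock'],p,s['tool_rot'],s['force'])
R=Ro.from_euler('xyz',s['tool_rot']).as_matrix()
# planned TCP targets (world), yaw turn (world CW deg) -> tool shift, rotvec
a=np.radians(15.2)
f=np.array([np.cos(a),np.sin(a),0])
heel0=np.array([.5387,-.0265]);start=heel0-f[:2]*.0113
def tgt(i,x,y,yaw):
    d=np.array([x,y,p[2]])-p
    print(i,np.round(R.T@d*1e3,1),np.round(np.degrees(Ro.from_matrix(R.T@Ro.from_euler('z',-np.radians(yaw)).as_matrix()@R).as_rotvec()),1))
tgt('c',*start,0)
for t in np.arange(.1,1.31,.1):
    yaw=15.2-14.4*t; yaw=max(yaw,.8)
    h=heel0+t*np.array([.098,.0135]);g=np.radians(yaw)
    tgt(round(t,1),*(h-.0113*np.array([np.cos(g),np.sin(g)])),15.2-yaw)
E
```

```text
6.5 [ 0.49795884 -0.04438809  0.02805601] [-3.13257807 -0.23494061  0.26914013] [1.57672387 0.52833451 2.4620037 ]
c [31.8 -6.4  7.7] [0. 0. 0.]
0.1 [41.4 -5.3 10. ] [-0.3  0.   1.4]
0.2 [50.9 -4.3 12.2] [-0.7  0.   2.8]
0.3 [60.5 -3.3 14.5] [-1.   0.   4.2]
0.4 [70.  -2.2 16.8] [-1.3  0.1  5.6]
0.5 [79.6 -1.2 19.1] [-1.7  0.1  7. ]
0.6 [89.2 -0.1 21.3] [-2.   0.1  8.4]
0.7 [98.8  0.9 23.6] [-2.3  0.1  9.8]
0.8 [108.4   2.   25.9] [-2.7  0.1 11.2]
0.9 [118.    3.   28.2] [-3.   0.1 12.6]
1.0 [127.6   4.1  30.5] [-3.4  0.1 14. ]
1.1 [137.1   5.4  32.8] [-3.4  0.1 14. ]
1.2 [146.6   6.7  35. ] [-3.4  0.1 14. ]
1.3 [156.2   8.   37.3] [-3.4  0.1 14. ]
```

Emit:
send_rows:
  increments:
    - [[0,0,0],[0,0,0],1]

```text
clock: 6.6
position: [0.4975, -0.0442, 0.0282]
tool_rot: [-3.131, -0.234, 0.265]
force: [0.6, -0.2, 0.4]
grip_width: 0.0855
finger_force: 0.0
```

```bash
python3 - <<'E'
from h import *
s=observe();print(s['position'],s['tool_rot'],s['force'],s['qpos'],s['qd'])
E
```

```text
[ 0.49750062 -0.04418049  0.02815888] [-3.13110854 -0.23443804  0.2654023 ] [ 0.55450433 -0.19982052  0.43874302] [-0.08354106  0.63123572  0.1343291   2.24101053 -1.26121871  0.16156333
 -0.0477957 ] [ 0.00811634 -0.04453908 -0.01425076  0.01389244 -0.05139442  0.00220394
 -0.12872522]
```

The tilted pose sits at the wrist joint limit. I'll go back up, stand vertical, and push from inside the mouth, with the fingertips against the far wall. That contact is low and stable, with better reach.

Emit:
send_rows:
  increments:
    - [[0,0,-20],[0,-4,0],1]
    - [[0,0,-40],[0,-8,0],1]
    - [[0,0,-60],[0,-13.5,0],1]
    - [[0,0,-80],[0,-13.5,0],1]
    - [[0,0,-100],[0,-13.5,0],1]
    - [[0,0,-115],[0,-13.5,0],1]
    - [[0,0,-115],[0,-13.5,0],1]
    - [[0,0,-115],[0,-13.5,0],1]

```text
clock: 7.4
position: [0.4724, -0.0517, 0.1412]
tool_rot: [-3.129, -0.003, 0.262]
force: [-0.1, -0.4, -0.1]
grip_width: 0.0851
finger_force: 0.0
```

```bash
cat > g.py <<'E'
from h import *
def go(T):
    s=observe();p=s['position'];R=Ro.from_euler('xyz',s['tool_rot'])
    print(s['clock'],p.round(4),s['tool_rot'].round(3),s['force'].round(1),s['qpos'].round(2))
    for x,y,z,yaw in T:
        W=Ro.from_euler('xyz',[np.pi,0,np.radians(yaw)])
        print((R.inv().apply(np.array([x,y,z])-p)*1e3).round(1),np.degrees((R.inv()*W).as_rotvec()).round(1))
E
python3 -c "
from g import *
go([(.585,-.013,.14,15.2),(.585,-.013,.03,15.2)])"
```

```text
7.4 [ 0.4724 -0.0517  0.1412] [-3.129e+00 -3.000e-03  2.620e-01] [-0.1 -0.4 -0.1] [-0.62  0.59  0.86  2.1  -0.67  0.76 -0.64]
[118.8  -8.2   1.6] [-0.7 -0.2 -0.2]
[118.5  -6.8 111.6] [-0.7 -0.2 -0.2]
```

Emit:
send_rows:
  increments:
    - [[20,-1,0],[0,0,0],1]
    - [[45,-3,0],[0,0,0],1]
    - [[70,-5,0],[-0.7,0,0],1]
    - [[95,-7,0],[-0.7,0,0],1]
    - [[119,-8,1],[-0.7,0,0],1]
    - [[119,-8,1],[-0.7,0,0],1]
    - [[119,-8,1],[-0.7,0,0],1]

```text
clock: 8.1
position: [0.5846, -0.0137, 0.1393]
tool_rot: [3.141, -0.0, 0.263]
force: [-1.0, -0.5, -0.4]
grip_width: 0.0853
finger_force: 0.0
```

```bash
python3 -c "
from g import *
go([(.585,-.013,.03,15.2)])
a=grab_frame('scene')[180:340,240:440];b=grab_frame('side')[190:350,260:400]
o=np.zeros((480,800,3),np.uint8);o[:320,:400]=cv2.resize(a,(400,320));o[:,400:]=cv2.resize(b,None,fx=3,fy=3)[:,:400]
cv2.imwrite('pics/c4.png',o)"
```

```text
8.1 [ 0.5846 -0.0137  0.1393] [ 3.141 -0.     0.263] [-1.  -0.5 -0.4] [-0.61  0.74  0.83  1.82 -0.69  0.9  -0.77]
[  0.6  -0.7 109.3] [ 0.  -0.  -0.1]
```

View pics/c4.png

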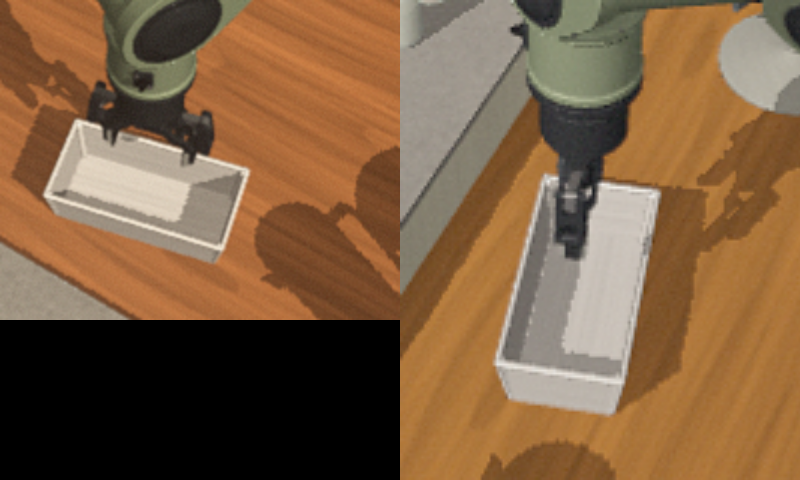

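The fingers are over the pan, between its walls. I'll lower them inside.

Emit:
send_rows:
  increments:
    - [[0,0,20],[0,0,0],1]
    - [[0,0,40],[0,0,0],1]
    - [[0,0,60],[0,0,0],1]
    - [[0,0,80],[0,0,0],1]
    - [[0,0,100],[0,0,0],1]
    - [[0,0,109],[0,0,0],1]
    - [[0,0,109],[0,0,0],1]
    - [[0,0,109],[0,0,0],1]

```text
clock: 9.0
position: [0.5853, -0.0138, 0.0321]
tool_rot: [3.14, -0.002, 0.264]
force: [-0.6, 0.7, 0.4]
grip_width: 0.0851
finger_force: 0.0
```

Emit:
send_rows:
  increments:
    - [[5,0,0],[0,0,0],1]
    - [[10,0,0],[0,0,0],1]
    - [[15,0,0],[0,0,0],1]
    - [[20,0,0],[0,0,0],1]
    - [[25,0,0],[0,0,0],1]
    - [[29,0,0],[0,0,0],1]
    - [[33,0,0],[0,0,0],1]
    - [[37,0,0],[0,0,0],1]
    - [[40,0,0],[0,0,0],1]
    - [[42,0,0],[0,0,0],1]

```text
clock: 10.0
position: [0.6258, -0.0026, 0.0313]
tool_rot: [3.14, -0.001, 0.264]
force: [-2.5, -0.4, 0.6]
grip_width: 0.0855
finger_force: 1.1
```

```bash
python3 -c "
from g import *
# pan centre target x=.69 at yaw .8: tcp = centre + 43*(cos,sin)
a=[]
for t in np.arange(.1,1.01,.1):
    yaw=15.2-14.4*t;g=np.radians(yaw);a.append((.587+.100*t+.043*np.cos(g),-.013+.043*np.sin(g),.03,yaw))
go(a)"
```

```text
10.0 [ 0.6258 -0.0026  0.0313] [ 3.14e+00 -1.00e-03  2.64e-01] [-2.5 -0.4  0.6] [-0.53  0.93  0.7   1.75 -0.82  0.78 -0.72]
[12.5  3.6  1.3] [ 0.1 -0.   1.4]
[22.1  7.3  1.3] [ 0.1 -0.   2.8]
[31.7 11.   1.3] [ 0.1 -0.   4.3]
[41.3 14.7  1.4] [ 0.1 -0.1  5.7]
[50.8 18.4  1.4] [ 0.1 -0.1  7.2]
[60.3 22.   1.4] [ 0.1 -0.1  8.6]
[69.8 25.7  1.4] [ 0.1 -0.1 10. ]
[79.2 29.4  1.4] [ 0.1 -0.1 11.5]
[88.6 33.1  1.4] [ 0.1 -0.1 12.9]
[98.  36.7  1.4] [ 0.1 -0.1 14.4]
```

Contact made at about 2.5 N. I'll push while turning the pan square to the riser.

Emit:
send_rows:
  increments:
    - [[6,2,0],[0,0,0.7],1]
    - [[11,4,0],[0,0,1.4],1]
    - [[16,6,0],[0,0,2.1],1]
    - [[21,8,0],[0,0,2.9],1]
    - [[26,9,0],[0,0,3.6],1]
    - [[31,11,0],[0,0,4.3],1]
    - [[36,13,0],[0,0,5],1]
    - [[41,15,0],[0,0,5.8],1]
    - [[46,16,0],[0,0,6.5],1]
    - [[50,18,0],[0,0,7.2],1]

```text
clock: 11.0
position: [0.6791, -0.0067, 0.0314]
tool_rot: [3.141, -0.001, 0.138]
force: [-2.1, 0.5, -0.3]
grip_width: 0.0854
finger_force: 0.7
```

```bash
python3 -c "
from g import *
a=[]
for t in np.arange(.6,1.01,.1):
    yaw=15.2-14.4*t;g=np.radians(yaw);a.append((.587+.100*t+.043*np.cos(g),-.013+.043*np.sin(g),.03,yaw))
go(a)
a=grab_frame('scene')[200:360,220:420];b=grab_frame('side')[190:350,240:380]
o=np.zeros((480,800,3),np.uint8);o[:320,:400]=cv2.resize(a,(400,320));o[:,400:]=cv2.resize(b,None,fx=3,fy=3)[:,:400]
cv2.imwrite('pics/c5.png',o)"
```

```text
11.0 [ 0.6791 -0.0067  0.0314] [ 3.141e+00 -1.000e-03  1.380e-01] [-2.1  0.5 -0.3] [-0.5   1.    0.74  1.59 -0.83  0.88 -0.88]
[10.3  2.8  1.4] [ 0.1 -0.1  1.3]
[20.2  5.2  1.4] [ 0.1 -0.1  2.8]
[30.   7.7  1.4] [ 0.1 -0.1  4.2]
[39.8 10.1  1.5] [ 0.1 -0.1  5.7]
[49.6 12.6  1.5] [ 0.1 -0.1  7.1]
```

View pics/c5.png

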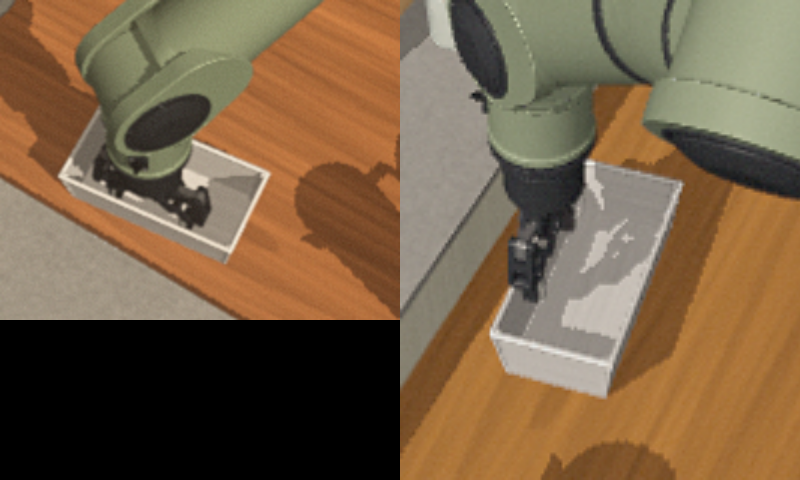

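The pan is upright and turning to square. About 50 mm remain.

Emit:
send_rows:
  increments:
    - [[5,1,0],[0,0,0.8],1]
    - [[10,3,0],[0,0,1.6],1]
    - [[15,4,0],[0,0,2.4],1]
    - [[19,5,0],[0,0,3.1],1]
    - [[23,6,0],[0,0,3.8],1]
    - [[27,7,0],[0,0,4.5],1]
    - [[30,7,0],[0,0,5.2],1]
    - [[33,8,0],[0,0,5.9],1]
    - [[36,9,0],[0,0,6.5],1]
    - [[38,9,0],[0,0,7.1],1]

```text
clock: 12.1
position: [0.7178, -0.0107, 0.0315]
tool_rot: [3.14, -0.002, 0.014]
force: [-0.9, -0.5, -0.2]
grip_width: 0.0854
finger_force: 0.6
```

```bash
python3 -c "
from g import *
go([(.73,-.012,.031,.8)])
a=grab_frame('scene')[200:360,190:390];b=grab_frame('side')[190:350,230:370]
o=np.zeros((480,800,3),np.uint8);o[:320,:400]=cv2.resize(a,(400,320));o[:,400:]=cv2.resize(b,None,fx=3,fy=3)[:,:400]
cv2.imwrite('pics/c6.png',o)"
```

```text
12.1 [ 0.7178 -0.0107  0.0315] [ 3.14e+00 -2.00e-03  1.40e-02] [-0.9 -0.5 -0.2] [-0.48  1.06  0.77  1.47 -0.84  0.96 -1.02]
[12.2  1.4  0.5] [ 0.1 -0.1  0. ]
```

View pics/c6.png

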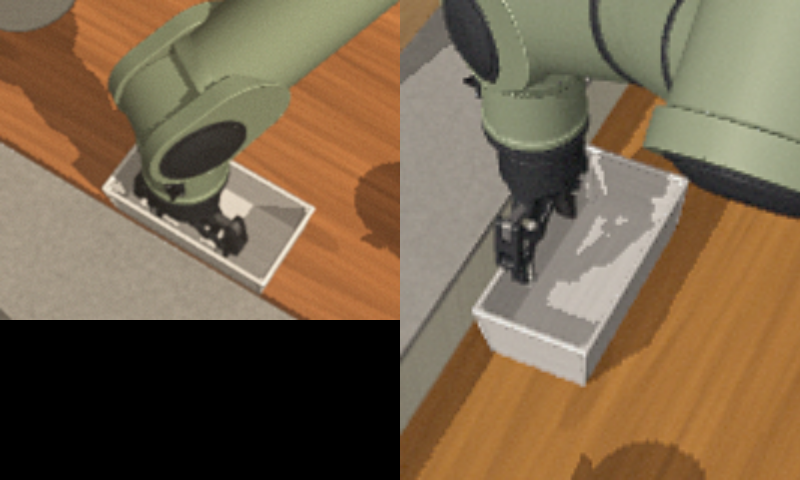

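The pan is almost parallel to the riser with a small gap left. I'll close it by force feedback in small steps.

Emit:
send_rows:
  increments:
    - [[2,0,0],[0,0,0],1]
    - [[4,0,0],[0,0,0],1]
    - [[6,0,0],[0,0,0],1]
    - [[8,0,0],[0,0,0],1]
    - [[8,0,0],[0,0,0],1]

```text
clock: 12.7
position: [0.7259, -0.0104, 0.0315]
tool_rot: [3.141, -0.002, 0.015]
force: [0.4, 0.5, -0.3]
grip_width: 0.0854
finger_force: 0.0
```

Emit:
send_rows:
  increments:
    - [[1.5,0,0],[0,0,0],1]
    - [[3,0,0],[0,0,0],1]
    - [[4,0,0],[0,0,0],1]
    - [[4,0,0],[0,0,0],1]

```text
clock: 13.1
position: [0.7297, -0.0104, 0.0315]
tool_rot: [3.141, -0.002, 0.015]
force: [-0.9, 0.4, -0.0]
grip_width: 0.0856
finger_force: 0.3
```

Emit:
send_rows:
  increments:
    - [[1,0,0],[0,0,0],1]
    - [[2,0,0],[0,0,0],1]
    - [[3,0,0],[0,0,0],1]
    - [[4,0,0],[0,0,0],1]

```text
clock: 13.5
position: [0.7336, -0.0103, 0.0316]
tool_rot: [3.141, -0.001, 0.015]
force: [-1.9, 0.2, -0.1]
grip_width: 0.0854
finger_force: 0.9
```

Emit:
send_rows:
  increments:
    - [[1,0,0],[0,0,0],1]
    - [[2,0,0],[0,0,0],1]
    - [[3,0,0],[0,0,0],1]

```text
clock: 13.8
position: [0.7366, -0.0103, 0.0315]
tool_rot: [3.141, -0.001, 0.015]
force: [-1.1, -0.5, 0.3]
grip_width: 0.0855
finger_force: 0.9
```

Emit:
send_rows:
  increments:
    - [[1,0,0],[0,0,0],1]
    - [[2,0,0],[0,0,0],1]
    - [[3,0,0],[0,0,0],1]

```text
clock: 14.1
position: [0.7397, -0.0102, 0.0316]
tool_rot: [3.141, -0.001, 0.015]
force: [-2.4, 0.3, -0.3]
grip_width: 0.0851
finger_force: 0.9
```

Emit:
send_rows:
  increments:
    - [[1,0,0],[0,0,0],1]
    - [[2,0,0],[0,0,0],1]

```text
clock: 14.3
position: [0.7408, -0.0103, 0.0314]
tool_rot: [3.141, 0.001, 0.015]
force: [-12.9, -0.7, 6.3]
grip_width: 0.0854
finger_force: 6.9
```

```bash
python3 -c "
from g import *
s=observe();print(s['force'],s['moment'],s['finger_force'],s['position'])"
```

```text
[-12.86180509  -0.74545613   6.32361618] [0.2709732  2.70280566 0.62998547] 6.902981176972389 [ 0.7407802  -0.01025746  0.03138429]
```

The load is on the left finger only, so the left end touches first. I'll turn slightly so the right finger advances.

Emit:
send_rows:
  increments:
    - [[-0.5,0,0],[0,0,-0.4],1]
    - [[-0.5,0,0],[0,0,-0.8],1]

```text
clock: 14.5
position: [0.7407, -0.0104, 0.0314]
tool_rot: [3.141, -0.001, 0.029]
force: [-6.6, -1.0, 0.8]
grip_width: 0.0855
finger_force: 3.2
```

```bash
python3 -c "
from g import *
s=observe();print(s['force'],s['moment'],s['finger_force'],s['position'],s['tool_rot'])"
```

```text
[-6.59997836 -1.02280082  0.76700643] [-0.26162615  1.30279879 -0.30344802] 3.243578877300024 [ 0.7406578  -0.01037911  0.03137676] [ 3.14054595e+00 -5.46556111e-04  2.88544804e-02]
```

Now the right finger carries 6.6 N, well above sliding friction, so both ends are up against the riser. I'll back off and lift out.

Emit:
send_rows:
  increments:
    - [[-3,0,0],[0,0,0],1]
    - [[-10,0,0],[0,0,0],1]
    - [[-25,0,0],[0,0,0],1]
    - [[-38,0,0],[0,0,0],1]
    - [[-38,0,-20],[0,0,0],1]
    - [[-38,0,-50],[0,0,0],1]
    - [[-38,0,-80],[0,0,0],1]
    - [[-38,0,-110],[0,0,0],1]
    - [[-38,0,-130],[0,0,0],1]
    - [[-38,0,-130],[0,0,0],1]

```text
clock: 15.5
position: [0.7047, -0.0116, 0.1662]
tool_rot: [3.14, -0.007, 0.029]
force: [0.1, 0.1, -0.4]
grip_width: 0.0855
finger_force: 0.0
```

Emit:
send_rows:
  increments:
    - [[-40,0,-20],[0,0,0],1]
    - [[-80,0,-40],[0,0,0],1]
    - [[-120,0,-60],[0,0,0],1]
    - [[-160,0,-80],[0,0,0],1]
    - [[-180,0,-100],[0,0,0],1]
    - [[-180,0,-100],[0,0,0],1]
    - [[-180,0,-100],[0,0,0],1]
    - [[-180,0,-100],[0,0,0],1]

```text
clock: 16.3
position: [0.5234, -0.0161, 0.261]
tool_rot: [3.14, -0.001, 0.029]
force: [-1.0, 0.6, 0.2]
grip_width: 0.0851
finger_force: 0.0
```

```bash
python3 -c "
from g import *
s=observe();print(s['clock'],s['position'],s['force'])
im=grab_frame('scene');im2=grab_frame('side')
# rows of world points across the rim/riser at both ends: print BGR in side view along x at z=.07
for n,I in(('scene',im),('side',im2)):
  for y in(-.10,.08):
    P=[[x,y,.07] for x in np.arange(.615,.80,.005)]
    u=proj(n,P).round().astype(int)
    print(n,y,[(round(p[0]*1e3),*map(int,I[v,c])) for p,(c,v) in zip(P,u)])
"
```

```text
16.3 [ 0.52337377 -0.01606066  0.2609681 ] [-1.04874387  0.58566266  0.15868257]
scene -0.1 [(615, 61, 109, 172), (620, 60, 105, 168), (625, 57, 106, 171), (630, 62, 108, 174), (635, 60, 110, 177), (640, 61, 111, 179), (645, 174, 192, 209), (650, 178, 195, 209), (655, 135, 150, 166), (660, 134, 149, 165), (665, 136, 151, 167), (670, 163, 182, 196), (675, 190, 211, 224), (680, 158, 176, 189), (685, 164, 179, 192), (690, 168, 188, 200), (695, 170, 189, 203), (700, 170, 189, 202), (705, 172, 189, 204), (710, 173, 193, 207), (715, 168, 186, 201), (720, 174, 190, 203), (725, 168, 184, 200), (730, 170, 185, 200), (735, 173, 193, 204), (740, 172, 190, 202), (745, 175, 191, 205), (750, 97, 109, 120), (755, 95, 107, 117), (760, 129, 151, 162), (765, 133, 150, 161), (770, 134, 151, 163), (775, 131, 152, 162), (780, 130, 149, 161), (785, 130, 148, 161), (790, 126, 145, 153), (795, 127, 145, 157), (800, 135, 150, 163)]
scene 0.08 [(615, 64, 119, 186), (620, 65, 114, 183), (625, 69, 120, 193), (630, 70, 123, 197), (635, 66, 117, 190), (640, 163, 185, 205), (645, 191, 208, 224), (650, 136, 152, 16
[... 1637 characters left out ...]
(645, 137, 144, 151), (650, 138, 146, 152), (655, 138, 144, 151), (660, 138, 146, 152), (665, 138, 147, 152), (670, 137, 144, 154), (675, 141, 147, 155), (680, 138, 145, 151), (685, 140, 149, 157), (690, 137, 143, 151), (695, 140, 147, 154), (700, 139, 149, 155), (705, 141, 148, 155), (710, 139, 147, 153), (715, 125, 134, 140), (720, 111, 117, 124), (725, 115, 121, 130), (730, 114, 121, 127), (735, 114, 118, 125), (740, 115, 121, 126), (745, 115, 120, 126), (750, 137, 146, 150), (755, 127, 139, 141), (760, 113, 131, 136), (765, 84, 90, 94), (770, 142, 152, 159), (775, 147, 157, 164), (780, 144, 154, 162), (785, 151, 162, 167), (790, 149, 157, 164), (795, 148, 159, 165), (800, 145, 155, 161)]
```

The rim lines are parallel to the riser at both ends, with no wood showing between them. The pan is flat and the robot is clear, so I'm handing in.

```bash
python3 -c "
from workcell import *
print(job_done())"
```

```text
the job is handed in; nothing more can be done
None
```

The pan is on its base, mouth up, with its long rim pushed up against the riser, and the job is handed in at about 16 s of the 48 s allowed; no verdict came back. I judged the fit from finger forces at both ends and a numeric image check, and did not re-check the bowl, pitcher or carousel after the start.

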